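Square laid up to check a tacked rib

ROBOT

A 6-joint arm with a two-finger parallel gripper is mounted at the origin on the work surface. World frame = base frame: x ahead of the robot, y to its left, z up, the work surface at z = 0. Lengths are in m, angles in rad, forces in N, time in s.
With the tool pointing down it reaches from about 0.3 to 0.75 m from the base axis. Payload 8.5 kg.
Tool frame: the origin (TCP) lies midway between the tips of the shut fingers; the grasp point (between the pads) lies 19 mm behind it; z points along the fingers, x is the direction in which the jaws open and shut, and the axes are right-handed (so a half turn about z gives the same grasp; the last joint's range is limited). The gripper opens to 88 mm and grips with 3 to 60 N. Pads are 18 mm wide; open, the fingers measure 123 mm over their backs; the gripper's body (75 mm by 187 mm) begins 45 mm behind the grasp point.
Start: joints at [0.981, 0.381, 1.297, -0, 1.464, -0.215], TCP at [0.201, 0.512, 0.239] pointing down, gripper open.
Joint ranges: [-3.11, 3.11], [-0.89, 2.33], [0.22, 2.48], [-1.42, 4.56], [0.17, 2.85], [-2.88, 2.88]. Speed limits (rad/s): [2.39, 2.39, 3.14, 3.14, 3.14, 3.14].

INTERFACE

Orientations are given as a rotation vector (axis times angle).
In Python, from cell import ctrl gives the robot as it stands. The module is installed in compiled form; this text tells all that it offers.
- The arm moves only by the shell command python3 -m pendant 'ROWS'. ROWS is JSON, a list of rows, each a list of 7 numbers: the shift along the tool's x, y, z in m, then the turn, a rotation vector about the tool's x, y, z in degrees, then the finger opening in m, from 0 to 0.0881. A call has 1 to 5 rows; each row is the pose to reach, as a shift and turn from the pose commanded when the call began, along the tool's axes at that moment; what a row does not reach only later rows make up. A row lasts 1/10 s, in which the tool goes at most 50 mm and 8.59 degrees, less where a joint would pass 70% of its speed; a pose out of reach is approached as far as the arm can. A call with a gripper value outside its range is refused whole. The fingers move at their own pace and stop on an object; the grip force is fixed at half the most. Time passes only in rows, so rows that repeat a pose let the fingers close. It gives the time, the measured TCP pose, the force and the opening at its end, in the units of the state.
- ctrl.read_state(): the state, without advancing time (a new reading comes with each control period).
- ctrl.camera(name): name is "scene" or "top" or "wrist"; returns the picture (420x560x3 uint8, red, green, blue); there is no depth.
- ctrl.get_calibration(name): a dict with "intrinsics" (3x3 intrinsics, pixels), "dist" ([k1, k2, p1, p2, k3] as OpenCV has them; the pictures are not rectified), "rvec" (rotation vector, rad) and "tvec" (3), from world to camera coordinates, as OpenCV has them; the wrist camera has in their place "T_tool_cam" (4x4, takes a point from camera to tool coordinates, whose origin is the TCP and whose axes are the tool frame's). Camera axes: x right, y down, z forward; pixel columns grow to the right and rows downward; lengths in m; the calibration is good to about 2 mm. A picture is of the moment at which its call begins: read the wrist's pose just before it. get_calibration takes no time and is no camera call.
- ctrl.close_job(): hands the job in, once; it reports no verdict.
The state is a dict: "time": time; "q": joint angles; "qd": joint speeds; "tau": joint torques, N m; "tcp_pos": TCP position; "orientation": TCP orientation; "force": force on the tool from outside, world axes, zero at the start; "wrist_torque": the same for the moment, N m; "opening": finger opening in m.
Only numpy, scipy, OpenCV 4.12 (cv2) and the standard library are available. Lean on these libraries where they do the work, as an engineer would, in place of code of your own. Each camera call takes 0.05 s, during which the arm holds its last target.

TASK

The upright rib tacked on the clamped base plate has to be checked for square. Lift the try square off the free-spinning turntable and lay it up for the check: stock standing on the table and flush all along the plate's near edge (the robot's side), blade out over the plate with its outer edge snug along the rib's right face, the one towards the turntable. Do not drop the square, let go of it, leave the collar on the turntable and the other things where they are.

Things in the scene. Friction and masses are not known exactly. Their poses are not given: they have to be found in the camera images.
- plate: Dark steel base plate, 150 (x) by 240 (y) by 12 mm, flat on the table and clamped (cannot move). Origin: centre of its underside; x from its near edge (x = -75 mm, facing the robot) to its far edge, y to the left, z up. Two strap clamps with stud and nut, 45 mm high, hold its far edge at y = -95 and +95 mm, x from 45 to 130 mm.
- plate_datum (a point): Point on the plate's near top edge in line with the rib's right face (plate x = -75, y = 50, z = 12 mm); axes as the plate's. Laid up properly, the square's axes are parallel to these, the inner face of its stock touches x = 0 from the near side and the outer edge of its blade touches y = 0 from the right.
- square_grip (a point): Centre of the stock of the loose try square (whole square about 0.4 kg), lying on the turntable disc at the start. Stock: bright metal bar 24 mm wide (x -12 to 12), 140 mm long (y -70 to 70), 30 mm high, its underside 15 mm below this point. Its inner face (x = +12) goes against the plate. The blade leaves that face at the +y end, along +x. It rests level on the stock alone.
- face_a (a point): Point low on the stock's inner face, 5 mm from the end away from the blade (x = 12, y = -65, z = -9 mm from square_grip).
- face_b (a point): Point low on the stock's inner face under the blade, 5 mm from the blade end of the stock (x = 12, y = 65, z = -9 mm from square_grip).
- blade_root (a point): Point on the blade's outer edge near the stock (x = 30, y = 70, z = 0 mm from square_grip).
- blade_tip (a point): Outer corner of the blade's free end (x = 142, y = 70, z = 0 mm from square_grip). Blade: bright steel strip 130 mm long, 30 mm wide, 3 mm thick, half-way up the stock: x 12 to 142, y 40 to 70 mm, outer edge in line with the stock's end. Its underside is 13.5 mm above the stock's, so it clears the plate by 1.5 mm when the stock stands on the table.
- disc_center (a point): Centre of the top face of the welding turntable's disc, 75 mm above the table. The disc is 300 mm across, 12 mm thick and spins freely about the vertical; its base does not move.
- collar: Loose steel shaft collar, 46 mm across, 20 mm high, lying on the turntable disc in the inside corner of the square, about 90 mm from the stock's centre line. Origin: centre of its underside. Stays on the disc.
- angle_offcut: Loose dark offcut of angle iron, 60 mm long along its x, 30 x 30 mm, lying on the plate to the left of the rib. Origin: centre of its underside. Leave alone.
- tube1: Bright threaded tube standing upright to the left of the plate, 64 mm across, 150 mm high. Origin: centre of its foot. Leave alone.
- tube2: The same tube in dark steel, also to the left of the plate. Leave alone.
- gear: Spur gear lying flat beyond the turntable, 140 mm across, 22 mm thick. Origin: centre of its underside. Leave alone.
- wire_brush: Wooden wire brush, 250 mm long along x, 28 mm wide, 40 mm high, lying to the left of the robot's front. Leave alone.
- rib_face (a point): Middle of the foot of the rib's right face, the face to be checked (plate x = 0, y = 50, z = 12 mm; it looks to -y); axes as the plate's. The rib is an upright steel strip fixed on the plate, 120 mm long along x (plate x from -60 to +60), 8 mm thick, 60 mm high above the plate.

How it is judged:
By the outcome, as a careful person would: the job done as asked, in the order asked, and still so for the second after the job is handed in, with the robot touching nothing.
It also fails if it takes over 59 s, if anything falls off the work surface, if the arm or the gripper's body presses on something with over 40 N, if the wrist force passes 120 N, or if a joint passes its speed limit or range.

## Working session

There is one attempt and no reset: what is moved stays moved. The work goes in short steps, Python scripts to look and compute and a shell command to move; the robot and the scene stay as the last step left them, time stands still between calls to the robot, and variables do not carry over. Pictures are saved under pics/ and viewed, and the job is handed in when it is done.

```bash
mkdir -p pics; ls; python3 - <<'E'
from cell import ctrl
import cv2
s=ctrl.read_state();print(s)
for n in("scene","top","wrist"):
    im=ctrl.camera(n);cv2.imwrite(f"pics/{n}0.png",im[:,:,::-1]);c=ctrl.get_calibration(n)
    print(n,c)
E
```

```text
pics
{'time': 0.0, 'q': array([ 9.80711666e-01,  3.81160127e-01,  1.29826541e+00,  1.09583474e-06,
        1.46359524e+00, -2.15317477e-01]), 'qd': array([ 0.00030233, -0.00065512,  0.00073118, -0.0006023 ,  0.00097027,
        0.0004634 ]), 'tau': array([ 5.83447718e-05, -4.37937284e+01, -2.24556309e+01,  7.12721748e-02,
        3.52716353e-02, -1.46499146e-04]), 'tcp_pos': array([0.20117799, 0.51157751, 0.23815547]), 'orientation': array([ 2.59594472e+00,  1.76842498e+00, -2.08129518e-03]), 'force': array([0.36455731, 0.41060852, 0.77043329]), 'wrist_torque': array([-0.00954759, -0.01475828, -0.00827081]), 'opening': 0.08800468762099316}
scene {'intrinsics': array([[459.788643  ,   0.        , 283.25492251],
       [  0.        , 459.788643  , 210.26759588],
       [  0.        ,   0.        ,   1.        ]]), 'dist': array([-0.0498728,  0.       ,  0.       ,  0.       ,  0.       ]), 'rvec': array([ 0.89090714,  2.53535461, -1.09499068]), 'tvec': array([ 0.39390872, -0.20502321,  1.72501844])}
top {'intrinsics': array([[394.45703234,   0.        , 275.61281386],
       [  0.     
[... 181 characters left out ...]
2361, -2.17787571,  0.11808151]), 'tvec': array([0.0494912 , 0.530396  , 0.96204973])}
wrist {'intrinsics': array([[319.86544039,   0.        , 277.29730071],
       [  0.        , 319.86544039, 207.872025  ],
       [  0.        ,   0.        ,   1.        ]]), 'dist': array([-0.04195761,  0.        ,  0.        ,  0.        ,  0.        ]), 'T_tool_cam': array([[ 9.99999938e-01, -3.45262234e-04, -6.62628908e-05,
         7.12372141e-04],
       [ 3.50328523e-04,  9.62844079e-01,  2.70057692e-01,
        -6.83756025e-02],
       [-2.94398901e-05, -2.70057698e-01,  9.62844140e-01,
        -1.44629182e-01],
       [ 0.00000000e+00,  0.00000000e+00,  0.00000000e+00,
         1.00000000e+00]])}
```

View pics/scene0.png

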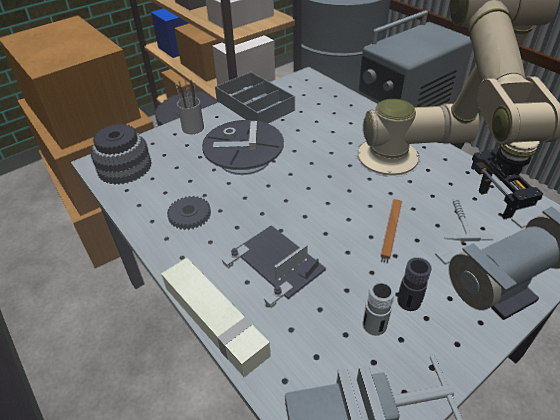

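View pics/top0.png

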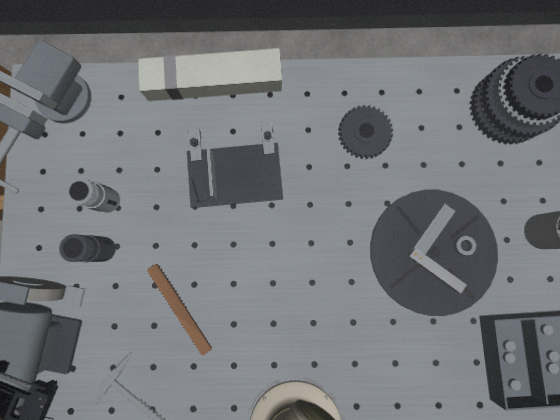

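View pics/wrist0.png

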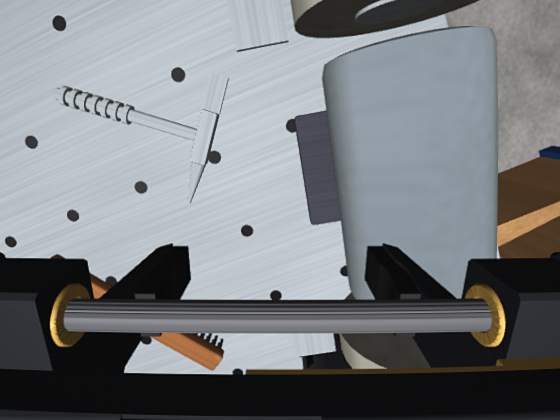

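```bash
cat > h.py <<'E'
import numpy as np,cv2
from cell import ctrl
from scipy.spatial.transform import Rotation as R
def cam(n,s=None):
    c=ctrl.get_calibration(n);K,d=c["intrinsics"],c["dist"]
    if n=="wrist":
        s=s or ctrl.read_state()
        T=np.eye(4);T[:3,:3]=R.from_rotvec(s["orientation"]).as_matrix();T[:3,3]=s["tcp_pos"]
        Ti=np.linalg.inv(T@c["T_tool_cam"]);Rm,t=Ti[:3,:3],Ti[:3,3]
    else: Rm=cv2.Rodrigues(c["rvec"])[0];t=np.array(c["tvec"])
    return K,d,Rm,t
def ray(px,C,z):
    K,d,Rm,t=C
    u=cv2.undistortPoints(np.array(px,float).reshape(-1,1,2),K,d)[:,0]
    v=np.c_[u,np.ones(len(u))]@Rm; o=-Rm.T@t
    return o+v*((z-o[2])/v[:,2])[:,None]
def proj(P,C):
    K,d,Rm,t=C
    return cv2.projectPoints(np.array(P,float).reshape(-1,1,3),cv2.Rodrigues(Rm)[0],t,K,d)[0][:,0]
def crop(src,dst,x0,y0,w,h,k):
    im=cv2.imread(src)[y0:y0+h,x0:x0+w];cv2.imwrite(dst,cv2.resize(im,None,fx=k,fy=k,interpolation=cv2.INTER_CUBIC))
E
python3 - <<'E'
from h import *
crop("pics/top0.png","pics/t0a.png",365,180,140,140,4.2)
crop("pics/top0.png","pics/t0b.png",170,110,130,110,5)
C=cam("top")
print(ray([(416,254),(450,208),(464,290)],C,.105)); print(ray([(466,245)],C,.095)); print(ray([(189,208),(284,200),(280,143),(187,151)],C,.012))
E
```

```text
[[ 0.41615561 -0.27987367  0.105     ]
 [ 0.52071678 -0.36441357  0.105     ]
 [ 0.33360329 -0.38296862  0.105     ]]
[[ 0.43496445 -0.39966414  0.095     ]]
[[0.54345689 0.26266215 0.012     ]
 [0.5597607  0.01817478 0.012     ]
 [0.7104901  0.02567658 0.012     ]
 [0.6936519  0.26905111 0.012     ]]
```

View pics/t0a.png

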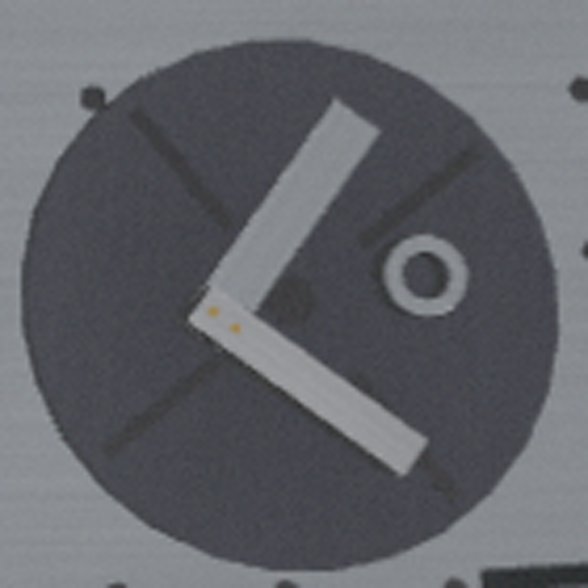

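View pics/t0b.png

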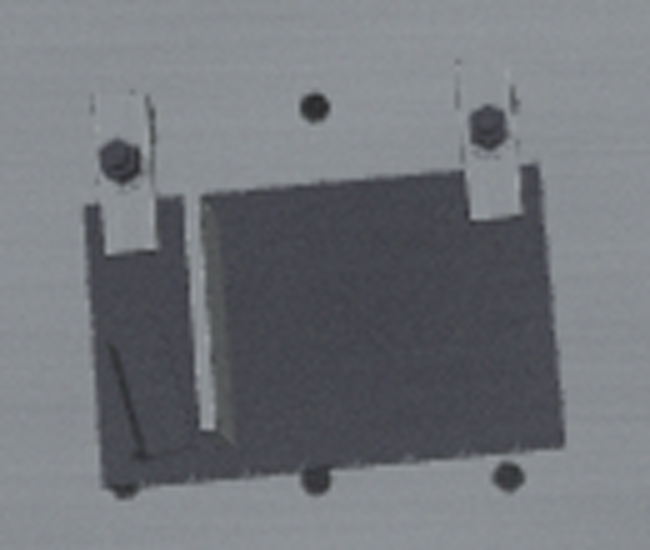

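```bash
cat >> h.py <<'E'
from scipy.optimize import least_squares
def fit(model,px,C,p0):
    model=np.array(model,float);px=np.array(px,float)
    def W(p):
        c,s=np.cos(p[2]),np.sin(p[2])
        return np.c_[p[0]+c*model[:,0]-s*model[:,1],p[1]+s*model[:,0]+c*model[:,1],model[:,2]]
    f=lambda p:(proj(W(p),C)-px).ravel()
    r=least_squares(f,p0,loss="soft_l1");return r.x,f(r.x).reshape(-1,2)
E
python3 - <<'E'
from h import *
C=cam("top")
u=lambda a,k,o:(np.array(a)+.5)/k-.5+o
m=[(-.012,.07,.105),(.012,.07,.105),(.012,-.07,.105),(-.012,-.07,.105),(.142,.07,.0915),(.142,.04,.0915)]
px=u([(188,321),(210,288),(429,440),(405,477),(335,99),(381,130)],4.2,np.array([365,180]))
p,r=fit(m,px,C,[.37,-.33,-.6]);print("sq",p,np.degrees(p[2]));print(r.round(1))
m=[(-.075,.12,.012),(-.075,-.12,.012),(.075,-.12,.012),(.075,.12,.012)]
px=u([(104,488),(566,447),(540,165),(85,206)],5,np.array([170,110]))
p,r=fit(m,px,C,[.62,.14,0]);print("plate",p,np.degrees(p[2]));print(r.round(1))
th=np.linspace(0,2*np.pi,40)
print(ray([((425+.5)/4.2-.5+365,(275+.5)/4.2-.5+180),((290+.5)/4.2-.5+365,(305.5)/4.2-.5+180)],C,.09))
s=ctrl.read_state();print(R.from_rotvec(s["orientation"]).as_matrix().round(3))
E
```

```text
sq [ 0.37854239 -0.32726056 -0.65169127] -37.33915918100707
[[-0.1  0.1]
 [ 0.6 -0.5]
 [ 0.1  0.2]
 [-0.1  0. ]
 [-0.1  0. ]
 [-0.3  0.1]]
plate [0.62846096 0.14558022 0.07233052] 4.1442334756480745
[[-0.3  0.2]
 [ 0.3  0. ]
 [ 0.2 -0.1]
 [-0.2 -0.1]]
[[ 0.43485052 -0.40156427  0.09      ]
 [ 0.41954658 -0.32616583  0.09      ]]
[[ 0.366  0.931 -0.001]
 [ 0.931 -0.366 -0.001]
 [-0.001 -0.    -1.   ]]
```

```bash
cat >> h.py <<'E'
def rel(x,y,z,hd):
    s=ctrl.read_state();M=R.from_rotvec(s["orientation"]).as_matrix()
    h=np.radians(hd);D=np.array([[np.cos(h),np.sin(h),0],[np.sin(h),-np.cos(h),0],[0,0,-1]])
    d=M.T@(np.array([x,y,z])-s["tcp_pos"]);w=R.from_matrix(M.T@D).as_rotvec(degrees=True)
    print("t",round(s["time"],2),"shift",d.round(4),"turn",w.round(2),"tcp",s["tcp_pos"].round(4),"F",s["force"].round(1),"Tq",s["wrist_torque"].round(2),"op",round(s["opening"],4))
E
python3 - <<'E'
from h import *
rel(.42,.1,.26,10)
E
python3 -m pendant
```

```text
t 0.15 shift [-0.303   0.3543 -0.0215] turn [2.000e-02 6.000e-02 5.852e+01] tcp [0.2013 0.5116 0.2383] F [ 0.1  0.2 -0.9] Tq [-0.04  0.03 -0.  ] op 0.0883invalid input
```

```bash
python3 -m pendant '[[-0.303,0.354,-0.022,0,0,58.5,0.06],[-0.303,0.354,-0.022,0,0,58.5,0.06],[-0.303,0.354,-0.022,0,0,58.5,0.06],[-0.303,0.354,-0.022,0,0,58.5,0.06],[-0.303,0.354,-0.022,0,0,58.5,0.06]]'
python3 - <<'E'
from h import *
rel(.43,0,.24,-10)
E
```

```text
time: 0.65
tcp_pos: [0.3188, 0.2894, 0.2506]
orientation: [3.066, 0.686, 0.0]
force: [1.0, 0.3, 0.2]
opening: 0.0601
t 0.65 shift [-0.0227  0.3092  0.0106] turn [ 0.   -0.   35.23] tcp [0.3188 0.2894 0.2506] F [1.  0.3 0.2] Tq [-0.06  0.04 -0.03] op 0.0601
```

```bash
python3 -m pendant '[[-0.023,0.309,0.01,0,0,35.2,0.06],[-0.023,0.309,0.01,0,0,35.2,0.06],[-0.023,0.309,0.01,0,0,35.2,0.06],[-0.023,0.309,0.01,0,0,35.2,0.06],[-0.023,0.309,0.01,0,0,35.2,0.06]]'
python3 - <<'E'
from h import *
rel(.3822,-.3225,.22,-37.3)
E
```

```text
time: 1.15
tcp_pos: [0.4094, 0.0564, 0.2425]
orientation: [-3.13, 0.271, -0.0]
force: [0.3, -0.3, 0.0]
opening: 0.0601
t 1.15 shift [0.0384 0.3779 0.0225] turn [-1.000e-02 -1.000e-02  2.739e+01] tcp [0.4094 0.0564 0.2425] F [ 0.3 -0.3  0. ] Tq [-0.01  0.07  0.02] op 0.0601
```

```bash
python3 -m pendant '[[0.038,0.378,0.022,0,0,27.4,0.06],[0.038,0.378,0.022,0,0,27.4,0.06],[0.038,0.378,0.022,0,0,27.4,0.06],[0.038,0.378,0.022,0,0,27.4,0.06],[0.038,0.378,0.022,0,0,27.4,0.06]]'
python3 - <<'E'
from h import *
rel(.3822,-.3225,.22,-37.3)
E
```

```text
time: 1.65
tcp_pos: [0.3915, -0.1926, 0.2279]
orientation: [-2.978, 1.0, -0.0]
force: [1.1, 0.6, 0.0]
opening: 0.06
t 1.65 shift [0.071  0.1092 0.0079] turn [-0.01 -0.    0.18] tcp [ 0.3915 -0.1926  0.2279] F [1.1 0.6 0. ] Tq [-0.05  0.12  0.01] op 0.06
```

```bash
python3 -m pendant '[[0.071,0.109,0.008,0,0,0.2,0.06],[0.071,0.109,0.008,0,0,0.2,0.06],[0.071,0.109,0.008,0,0,0.2,0.06],[0.071,0.109,0.008,0,0,0.2,0.06],[0.071,0.109,0.008,0,0,0.2,0.06]]'
python3 - <<'E'
from h import *
rel(.3822,-.3225,.13,-37.3)
C=cam("wrist")
im=ctrl.camera("wrist");cv2.imwrite("pics/w1.png",im[:,:,::-1])
c,s=np.cos(-.6517),np.sin(-.6517)
m=np.array([(-.012,.07,.105),(.012,.07,.105),(.012,-.07,.105),(-.012,-.07,.105),(.142,.07,.0915),(.142,.04,.0915)])
P=np.c_[.3785+c*m[:,0]-s*m[:,1],-.3273+s*m[:,0]+c*m[:,1],m[:,2]]
print(proj(P,C).round(1))
E
```

```text
time: 2.15
tcp_pos: [0.3829, -0.3202, 0.2196]
orientation: [-2.976, 1.004, 0.002]
force: [0.2, -0.3, -0.6]
opening: 0.0601
t 2.15 shift [0.0009 0.0024 0.0896] turn [-0.03  0.07  0.  ] tcp [ 0.3829 -0.3202  0.2196] F [ 0.2 -0.3 -0.6] Tq [ 0.    0.1  -0.02] op 0.0601
[[262.4 129.9]
 [292.8 129.9]
 [290.7 288.5]
 [264.3 288.5]
 [446.6 130.3]
 [442.  165.9]]
```

View pics/w1.png

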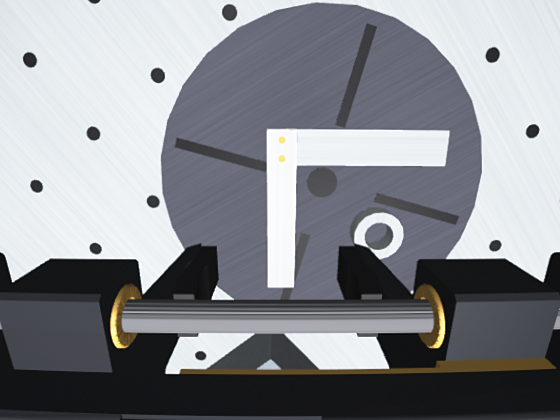

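```bash
python3 - <<'E'
from h import *
crop("pics/w1.png","pics/w1a.png",250,110,210,190,3.8)
E
```

```text
(no output)
```

View pics/w1a.png

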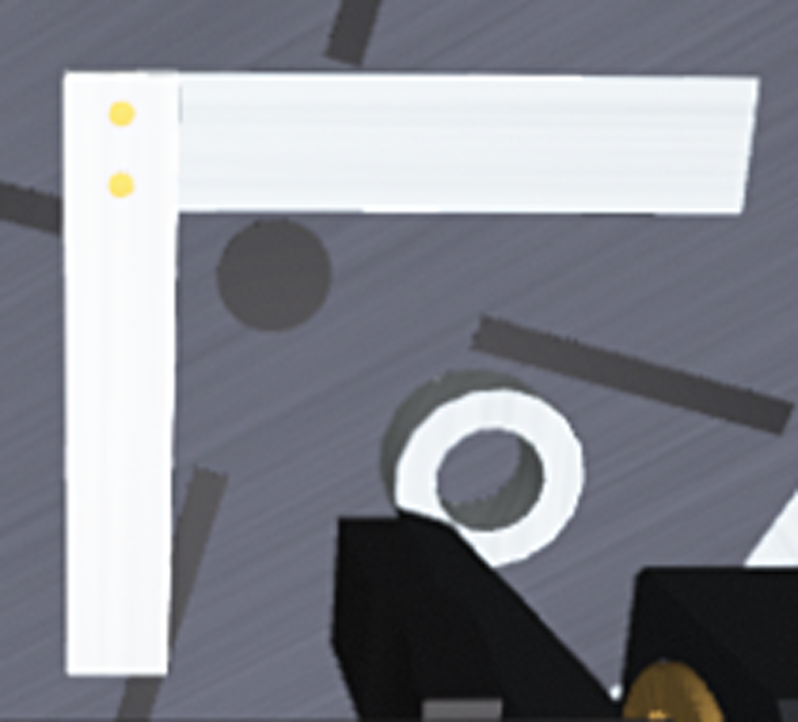

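```bash
python3 - <<'E'
from h import *
u=lambda a,k,o:(np.array(a)+.5)/k-.5+o
C=cam("wrist",dict(orientation=ctrl.read_state()["orientation"],tcp_pos=np.array([.3829,-.3202,.2196])))
m=[(-.012,.07,.105),(.012,.07,.105),(.012,-.07,.105),(-.012,-.07,.105),(.142,.07,.0915),(.142,.04,.0915)]
px=u([(64,71),(180,71),(167,675),(67,675),(761,77),(743,214)],3.8,np.array([250,110]))
p,r=fit(m,px,C,[.3785,-.327,-.65]);print(p,np.degrees(p[2]));print(r.round(1))
c,s=np.cos(p[2]),np.sin(p[2]);g=p[:2]+np.array([-s,c])*.006
print(g);rel(*g,.13,np.degrees(p[2]))
E
```

```text
[ 0.38141912 -0.32818342 -0.65610184] -37.59186664784576
[[-0.   0. ]
 [-0.1  0.2]
 [-0.2  0.2]
 [-0.3  0. ]
 [ 0.4  0.1]
 [ 0.3 -0.4]]
[ 0.38507932 -0.32342916]
t 2.2 shift [0.004  0.002  0.0899] turn [-0.02  0.05  0.36] tcp [ 0.3831 -0.3195  0.2199] F [-0.7 -0.1  0.4] Tq [-0.09  0.14  0.03] op 0.06
```

```bash
python3 -m pendant '[[0.003,0.002,0.045,0,0,0.3,0.06],[0.003,0.002,0.086,0,0,0.3,0.06],[0.003,0.002,0.09,0,0,0.3,0.06],[0.003,0.002,0.09,0,0,0.3,0.06]]'
python3 - <<'E'
from h import *
rel(.385,-.3234,.091,-37.6)
im=ctrl.camera("wrist");cv2.imwrite("pics/w2.png",im[:,:,::-1])
E
```

```text
time: 2.6
tcp_pos: [0.3847, -0.3229, 0.1306]
orientation: [-2.975, 1.009, 0.001]
force: [0.4, -0.2, 1.0]
opening: 0.0603
t 2.6 shift [0.0006 0.0002 0.0396] turn [-0.02  0.05  0.13] tcp [ 0.3847 -0.3229  0.1306] F [ 0.4 -0.2  1. ] Tq [-0.05  0.15 -0.02] op 0.0603
```

View pics/w2.png

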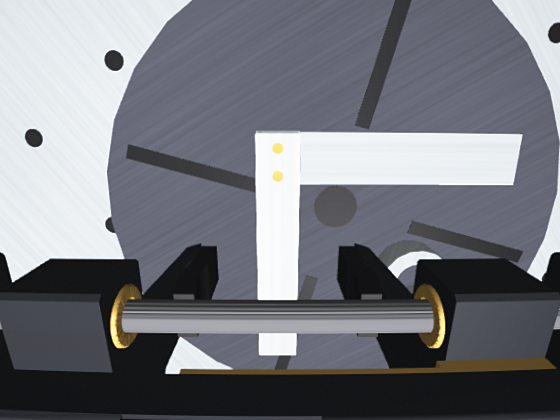

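```bash
python3 -m pendant '[[0,0,0.02,0,0,0,0.06],[0,0,0.035,0,0,0,0.06],[0,0,0.0395,0,0,0,0.06],[0,0,0.0395,0,0,0,0.06]]'
python3 -m pendant '[[0,0,0,0,0,0,0.04],[0,0,0,0,0,0,0.03],[0,0,0,0,0,0,0.024],[0,0,0,0,0,0,0.015],[0,0,0,0,0,0,0.01]]'
python3 -m pendant '[[0,0,0,0,0,0,0.005],[0,0,0,0,0,0,0.005],[0,0,0,0,0,0,0.005]]'
python3 - <<'E'
from h import *
rel(.385,-.3234,.091,-37.6)
im=ctrl.camera("wrist");cv2.imwrite("pics/w3.png",im[:,:,::-1])
E
```

```text
time: 3.05
tcp_pos: [0.3848, -0.324, 0.0917]
orientation: [2.974, -1.01, 0.002]
force: [-0.3, -0.4, -0.2]
opening: 0.0599
time: 3.55
tcp_pos: [0.3843, -0.3237, 0.0907]
orientation: [2.974, -1.011, -0.0]
force: [-0.3, -0.3, 2.1]
opening: 0.0236
time: 3.85
tcp_pos: [0.3843, -0.3238, 0.0907]
orientation: [2.974, -1.011, -0.0]
force: [-0.8, 0.5, 4.0]
opening: 0.0237
t 3.85 shift [ 0.0003 -0.0007 -0.0003] turn [ 0.01 -0.    0.06] tcp [ 0.3843 -0.3238  0.0907] F [-0.8  0.5  4. ] Tq [0.13 0.28 0.04] op 0.0237
```

View pics/w3.png

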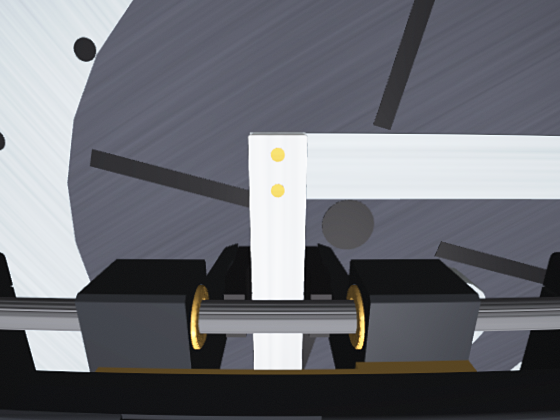

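```bash
python3 -m pendant '[[0,0,-0.005,0,0,0,0.005],[0,0,-0.02,0,0,0,0.005],[0,0,-0.04,0,0,0,0.005],[0,0,-0.07,0,0,0,0.005],[0,0,-0.09,0,0,0,0.005]]'
python3 -m pendant '[[0,0,-0.02,0,0,0,0.005],[0,0,-0.02,0,0,0,0.005]]'
python3 - <<'E'
from h import *
rel(.41,-.13,.18,-15)
im=ctrl.camera("wrist");cv2.imwrite("pics/w4.png",im[:,:,::-1])
im=ctrl.camera("scene");cv2.imwrite("pics/s4.png",im[:,:,::-1])
crop("pics/s4.png","pics/s4a.png",150,60,200,150,4)
E
```

```text
time: 4.4
tcp_pos: [0.3844, -0.3237, 0.1818]
orientation: [2.974, -1.011, 0.0]
force: [0.6, -0.4, -5.1]
opening: 0.0237
time: 4.6
tcp_pos: [0.3849, -0.3243, 0.2023]
orientation: [2.972, -1.01, 0.005]
force: [-0.5, 0.5, -4.8]
opening: 0.0238
t 4.6 shift [-0.0985 -0.1694  0.0218] turn [  0.1   -0.2  -22.54] tcp [ 0.3849 -0.3243  0.2023] F [-0.5  0.5 -4.8] Tq [-0.04  0.1   0.02] op 0.0238
```

View pics/w4.png

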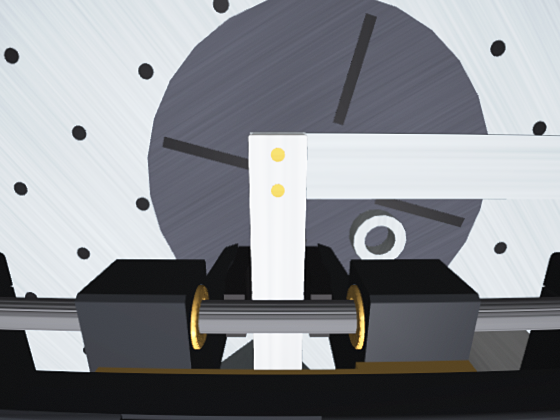

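View pics/s4a.png

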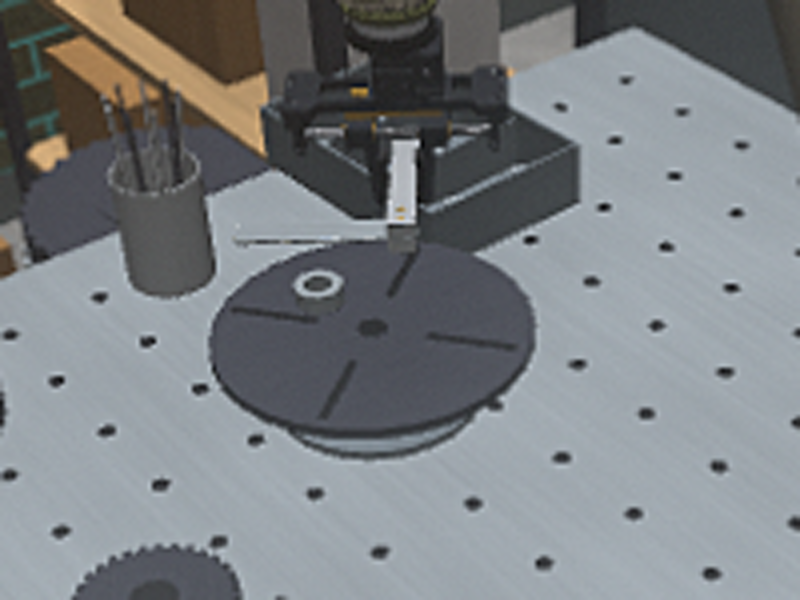

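```bash
python3 - <<'E'
from h import *
rel(.5286,.1123,.16,4.1)
E
```

```text
t 4.7 shift [-0.1509 -0.4335  0.04  ] turn [-4.000e-02  6.000e-02 -4.165e+01] tcp [ 0.3841 -0.3234  0.1997] F [ 0.5 -0.2 -5. ] Tq [-0.02  0.17  0.05] op 0.0236
```

```bash
python3 -m pendant '[[-0.006,-0.018,0,0,0,-2,0.005],[-0.018,-0.052,0,0,0,-5,0.005],[-0.03,-0.087,0,0,0,-8.5,0.005],[-0.042,-0.122,0,0,0,-12,0.005],[-0.054,-0.156,0,0,0,-15,0.005]]'
python3 - <<'E'
from h import *
rel(.5286,.1123,.16,4.1)
E
```

```text
time: 5.2
tcp_pos: [0.4363, -0.1654, 0.1989]
orientation: [-3.08, 0.611, 0.004]
force: [1.8, -0.4, -4.3]
opening: 0.0237
t 5.2 shift [-0.0205 -0.2918  0.0392] turn [ -0.08   0.16 -26.53] tcp [ 0.4363 -0.1654  0.1989] F [ 1.8 -0.4 -4.3] Tq [-0.11  0.06 -0.02] op 0.0237
```

```bash
python3 -m pendant '[[-0.003,-0.037,0.004,0,0,-3.4,0.005],[-0.006,-0.08,0.008,0,0,-7.3,0.005],[-0.009,-0.12,0.012,0,0,-11,0.005],[-0.012,-0.165,0.016,0,0,-15,0.005],[-0.015,-0.205,0.02,0,0,-18.6,0.005]]'
python3 - <<'E'
from h import *
rel(.5286,.1123,.16,4.1)
E
```

```text
time: 5.7
tcp_pos: [0.501, 0.03, 0.1787]
orientation: [-3.139, 0.103, 0.004]
force: [1.5, -0.2, -3.4]
opening: 0.0239
t 5.7 shift [ 0.0221 -0.0839  0.0187] turn [-0.04  0.16 -7.87] tcp [0.501  0.03   0.1787] F [ 1.5 -0.2 -3.4] Tq [-0.04  0.05  0.03] op 0.0239
```

```bash
python3 -m pendant '[[0.01,-0.035,0.01,0,0,-4,0.005],[0.018,-0.065,0.019,0,0,-7,0.005],[0.022,-0.084,0.019,0,0,-7.9,0.005],[0.022,-0.084,0.019,0,0,-7.9,0.005],[0.022,-0.084,0.019,0,0,-7.9,0.005]]'
python3 - <<'E'
from h import *
rel(.5286,.1123,.08,4.1)
im=ctrl.camera("wrist");cv2.imwrite("pics/w5.png",im[:,:,::-1])
im=ctrl.camera("top");cv2.imwrite("pics/t5.png",im[:,:,::-1])
crop("pics/t5.png","pics/t5a.png",160,90,160,140,5)
E
```

```text
time: 6.2
tcp_pos: [0.5285, 0.1101, 0.1602]
orientation: [3.139, 0.109, -0.004]
force: [0.4, -0.4, -3.8]
opening: 0.0233
t 6.2 shift [ 0.0005 -0.0022  0.0802] turn [ 0.01  0.15 -0.13] tcp [0.5285 0.1101 0.1602] F [ 0.4 -0.4 -3.8] Tq [-0.1   0.09 -0.01] op 0.0233
```

View pics/w5.png

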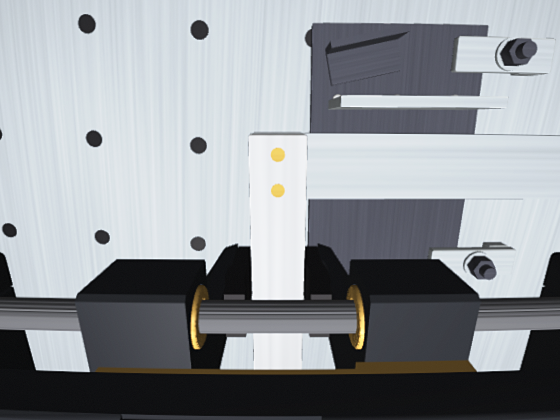

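View pics/t5a.png

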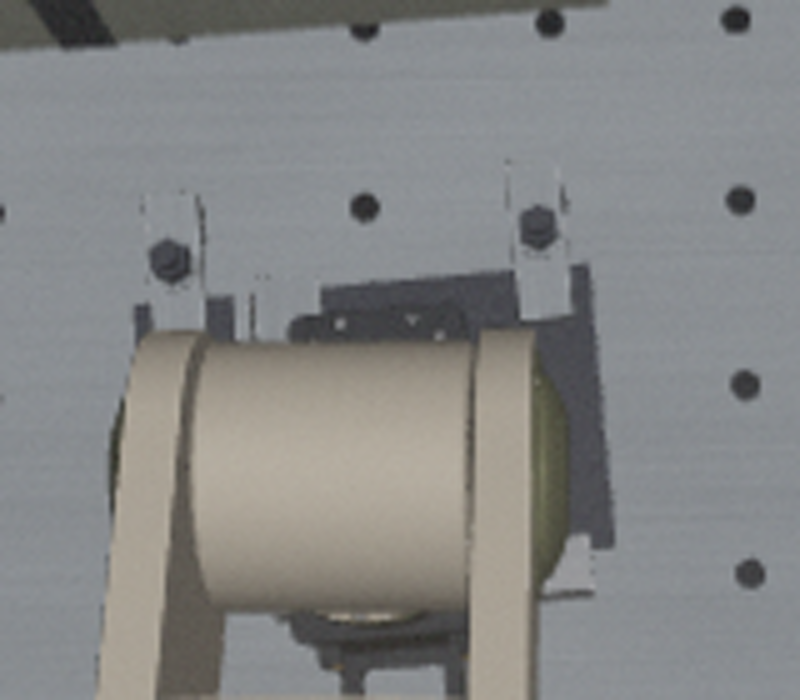

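```bash
python3 - <<'E'
from h import *
crop("pics/w5.png","pics/w5a.png",300,10,220,130,3.6)
crop("pics/w5.png","pics/w5b.png",240,120,320,140,2.5)
E
```

```text
(no output)
```

View pics/w5a.png

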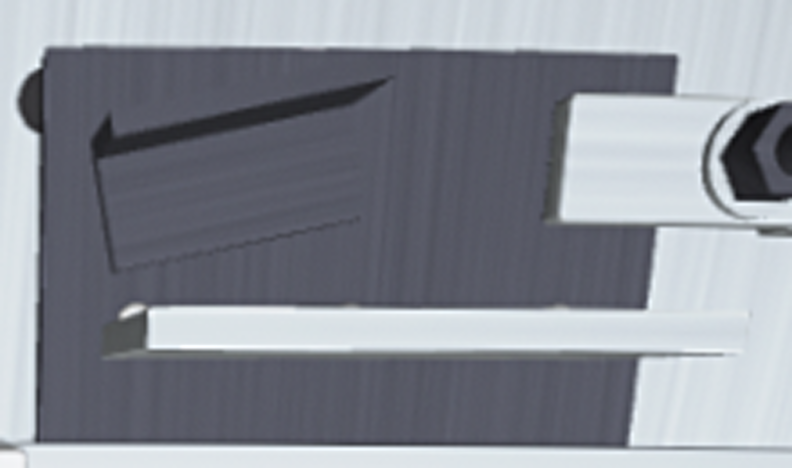

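View pics/w5b.png

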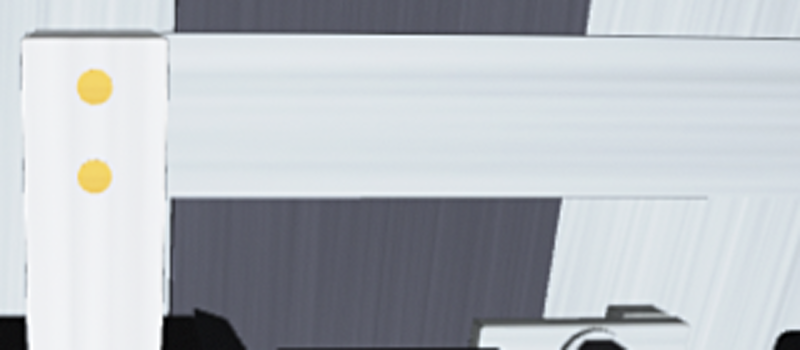

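```bash
cat > m5.py <<'E'
from h import *
u=lambda a,k,o:(np.array(a)+.5)/k-.5+o
def st(): 
    s=ctrl.read_state();return dict(orientation=s["orientation"],tcp_pos=s["tcp_pos"])
E
python3 - <<'E'
from m5 import *
S=st();C=cam("wrist",S);print(S["tcp_pos"])
m=[(-.075,.12,.012),(.075,.12,.012),(-.06,.058,.072),(-.06,.05,.072),(.06,.05,.072),(.06,.058,.072),(-.06,.05,.012)]
px=u([(45,47),(678,55),(148,307),(146,352),(746,354),(749,309),(103,357)],3.6,np.array([300,10]))
p,r=fit(m,px,C,[.628,.145,.07]);print(p,np.degrees(p[2]));print(r.round(1))
zg=S["tcp_pos"][2]-.0007
m2=[(-.012,.07,zg+.015),(.012,.07,zg+.015),(.012,.04,zg+.0015),(.142,.07,zg+.0015)]
e=u([(22,38),(167,38),(170,198)],2.5,np.array([240,120]))
q,r2=fit(m2[:3],e,C,[.53,.105,.07]);print(q,np.degrees(q[2]));print(r2.round(1))
# blade line check
c,s=np.cos(q[2]),np.sin(q[2]);B=[(q[0]+c*x-s*.07,q[1]+s*x+c*.07,zg+.0015) for x in(.03,.1)]
print("blade edge px",proj(B,C))
d=q[:2]-p[:2];c,s=np.cos(p[2]),np.sin(p[2]);print("sq in plate",c*d[0]+s*d[1],-s*d[0]+c*d[1],"want -.087 -.020")
E
```

```text
[0.52873765 0.10938213 0.16097658]
[0.63210962 0.14428    0.07513727] 4.305048605645218
[[-0.4 -0.4]
 [ 0.5 -0.5]
 [-0.1  0.2]
 [-0.  -0.3]
 [-0.  -0.1]
 [ 1.   0.7]
 [-0.9  0.6]]
[0.53342519 0.10288855 0.10544495] 6.041550777633758
[[-0.2  1.4]
 [ 1.9 -0.9]
 [-1.2 -0.1]]
blade edge px [[346.50507889 131.05567268]
 [502.39085554 126.50398186]]
sq in plate -0.1015131116123464 -0.033866765905327 want -.087 -.020
```

```bash
python3 - <<'E'
from h import *
rel(.5286,.11,.02,4.2)
E
python3 -m pendant '[[0,0,0.02,0,0,0,0.005],[0,0,0.05,0,0,0,0.005],[0,0,0.08,0,0,0,0.005],[0,0,0.1,0,0,0,0.005],[0,0,0.1,0,0,0,0.005]]'
python3 - <<'E'
from h import *
rel(.5286,.11,.02,4.2)
im=ctrl.camera("wrist");cv2.imwrite("pics/w6.png",im[:,:,::-1])
E
```

```text
t 6.3 shift [ 1.00e-04 -6.00e-04  1.41e-01] turn [ 0.01  0.07 -0.31] tcp [0.5287 0.1094 0.161 ] F [-0.9  0.  -3.9] Tq [-0.08  0.12 -0.05] op 0.0237
time: 6.8
tcp_pos: [0.5276, 0.1092, 0.0593]
orientation: [-3.14, -0.106, 0.008]
force: [0.8, 0.4, -3.5]
opening: 0.0238
t 6.8 shift [ 0.0012 -0.0007  0.0393] turn [-0.02  0.3  -0.34] tcp [0.5276 0.1092 0.0593] F [ 0.8  0.4 -3.5] Tq [-0.05  0.12 -0.03] op 0.0238
```

View pics/w6.png

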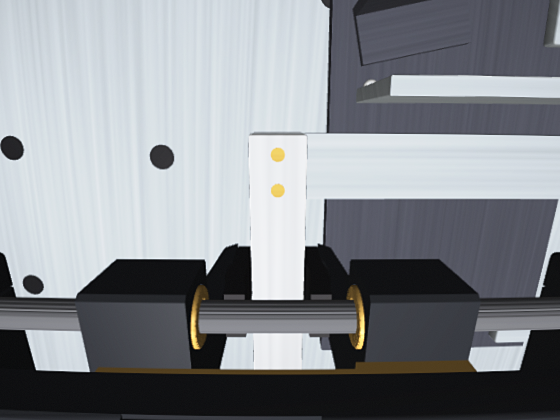

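```bash
python3 -m pendant '[[0,0,0.015,0,0,-0.3,0.005],[0,0,0.03,0,0,-0.3,0.005],[0,0,0.038,0,0,-0.3,0.005],[0,0,0.038,0,0,-0.3,0.005],[0,0,0.038,0,0,-0.3,0.005]]'
python3 -m pendant '[[0,0,0.001,0,0,0,0.005],[0,0,0.002,0,0,0,0.005],[0,0,0.003,0,0,0,0.005],[0,0,0.004,0,0,0,0.005],[0,0,0.004,0,0,0,0.005]]'
python3 - <<'E'
from h import *
rel(.5286,.11,.0157,4.2)
im=ctrl.camera("wrist");cv2.imwrite("pics/w7.png",im[:,:,::-1])
E
```

```text
time: 7.35
tcp_pos: [0.5297, 0.1101, 0.0245]
orientation: [3.139, 0.116, 0.002]
force: [1.0, 0.2, -3.5]
opening: 0.0236
time: 7.85
tcp_pos: [0.529, 0.1102, 0.0194]
orientation: [-3.139, -0.117, 0.0]
force: [0.7, 0.3, -4.2]
opening: 0.0238
t 7.85 shift [-0.0004  0.0002  0.0037] turn [-0.    0.01  0.06] tcp [0.529  0.1102 0.0194] F [ 0.7  0.3 -4.2] Tq [-0.08  0.08 -0.02] op 0.0238
```

View pics/w7.png

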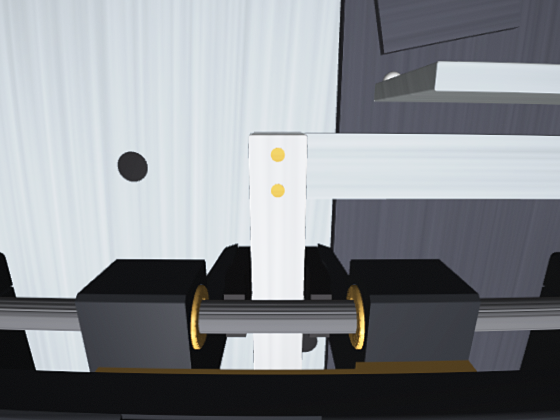

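```bash
python3 - <<'E'
from h import *
crop("pics/w7.png","pics/w7a.png",240,0,320,240,2.5)
E
```

```text
(no output)
```

View pics/w7a.png

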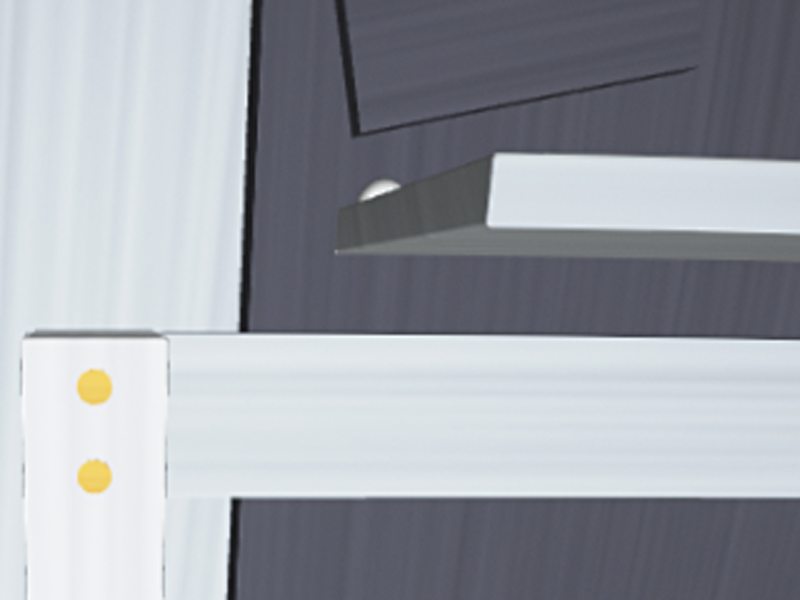

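```bash
python3 - <<'E'
from m5 import *
S=st();C=cam("wrist",S);o=np.array([240,0])
h=R.from_rotvec(S["orientation"]).as_matrix();print("hd",np.degrees(np.arctan2(h[1,0],h[0,0])))
e=ray(u([(261,10),(246,320),(237,520)],2.5,o),C,.012);d=e[0]-e[2];print(e.round(4),"edge dir",np.degrees(np.arctan2(-d[0],d[1])))
f=ray(u([(336,254),(800,262.5)],2.5,o),C,.012);d=f[1]-f[0];print("rib",f.round(4),np.degrees(np.arctan2(d[1],d[0])))
zb=S["tcp_pos"][2]-.0007+.0015
b=ray(u([(200,333.3),(800,340)],2.5,o),C,zb);d=b[1]-b[0];print("blade",b.round(4),np.degrees(np.arctan2(d[1],d[0])))
k=ray(u([(167,338)],2.5,o),C,zb+.0135);print("stock inner corner",k)
k=ray(u([(22,338)],2.5,o),C,zb+.0135);print("stock outer corner",k)
E
```

```text
hd 4.2559205211335245
[[0.55   0.2293 0.012 ]
 [0.5535 0.1777 0.012 ]
 [0.5564 0.1393 0.012 ]] edge dir 4.125277788935965
rib [[0.5685 0.1907 0.012 ]
 [0.6569 0.1972 0.012 ]] 4.234588640322054
blade [[0.5441 0.1749 0.0203]
 [0.6538 0.183  0.0203]] 4.216435217252062
stock inner corner [[0.53717827 0.17422757 0.03376341]]
stock outer corner [[0.51411821 0.17251926 0.03376341]]
```

```bash
python3 -m pendant '[[0.004,-0.003,0.001,0,0,0,0.005],[0.009,-0.007,0.002,0,0,0,0.005],[0.012,-0.01,0.0025,0,0,0,0.005],[0.012,-0.01,0.0025,0,0,0,0.005],[0.012,-0.01,0.0025,0,0,0,0.005]]'
python3 -m pendant '[[0.001,0,0,0,0,0,0.005],[0.0015,0,0,0,0,0,0.005],[0.002,0,0,0,0,0,0.005],[0.002,0,0,0,0,0,0.005]]'
python3 - <<'E'
from h import *
rel(.5286,.11,.0157,4.2)
im=ctrl.camera("wrist");cv2.imwrite("pics/w8.png",im[:,:,::-1])
crop("pics/w8.png","pics/w8a.png",240,0,320,240,2.5)
E
```

```text
time: 8.4
tcp_pos: [0.5403, 0.1212, 0.0169]
orientation: [3.139, 0.117, -0.0]
force: [-0.0, 0.0, -3.7]
opening: 0.0237
time: 8.8
tcp_pos: [0.5424, 0.1212, 0.0171]
orientation: [3.139, 0.116, 0.0]
force: [0.0, -0.2, -3.9]
opening: 0.0237
t 8.8 shift [-0.0146  0.0101  0.0014] turn [ 0.   -0.    0.05] tcp [0.5424 0.1212 0.0171] F [ 0.  -0.2 -3.9] Tq [-0.07  0.07 -0.02] op 0.0237
```

View pics/w8a.png

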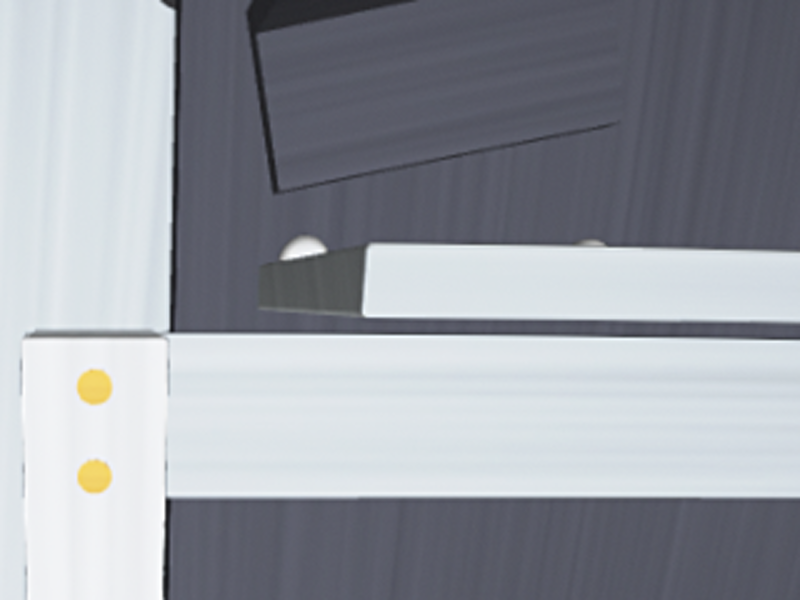

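```bash
for i in 1; do python3 -m pendant '[[0.0005,0,0,0,0,0,0.005],[0.001,0,0,0,0,0,0.005],[0.001,0,0,0,0,0,0.005]]'; done
python3 -m pendant '[[0.0003,0,0,0,0,0,0.005],[0.0006,0,0,0,0,0,0.005],[0.0006,0,0,0,0,0,0.005]]'
```

```text
time: 9.15
tcp_pos: [0.5434, 0.1213, 0.017]
orientation: [3.139, 0.117, 0.0]
force: [-0.6, 0.0, -4.2]
opening: 0.0239
time: 9.45
tcp_pos: [0.5439, 0.1213, 0.017]
orientation: [3.139, 0.117, -0.0]
force: [0.8, 0.7, -4.3]
opening: 0.0237
```

```bash
python3 -m pendant '[[0.0003,0,0,0,0,0,0.005],[0.0006,0,0,0,0,0,0.005],[0.0006,0,0,0,0,0,0.005]]'
python3 -m pendant '[[0.0003,0,0,0,0,0,0.005],[0.0006,0,0,0,0,0,0.005],[0.0006,0,0,0,0,0,0.005]]'
```

```text
time: 9.75
tcp_pos: [0.5446, 0.1214, 0.0171]
orientation: [3.139, 0.117, 0.0]
force: [0.1, 0.2, -5.1]
opening: 0.0238
time: 10.05
tcp_pos: [0.5452, 0.1214, 0.017]
orientation: [-3.139, -0.117, -0.0]
force: [0.2, 0.3, -3.9]
opening: 0.0239
```

```bash
python3 -m pendant '[[0.0003,0,0,0,0,0,0.005],[0.0006,0,0,0,0,0,0.005],[0.0006,0,0,0,0,0,0.005]]'
python3 -m pendant '[[0.0003,0,0,0,0,0,0.005],[0.0006,0,0,0,0,0,0.005],[0.0006,0,0,0,0,0,0.005]]'
```

```text
time: 10.35
tcp_pos: [0.5453, 0.1214, 0.0169]
orientation: [3.139, 0.117, -0.002]
force: [-1.3, -0.8, -3.3]
opening: 0.0238
time: 10.65
tcp_pos: [0.5454, 0.1215, 0.0169]
orientation: [3.139, 0.117, -0.004]
force: [-5.6, -0.8, -0.8]
opening: 0.0238
```

```bash
python3 -m pendant '[[-0.0008,0,0,0,0,0,0.005],[-0.0008,-0.0006,0,0,0,0,0.005],[-0.0008,-0.0012,0,0,0,0,0.005],[-0.0008,-0.0018,0,0,0,0,0.005],[-0.0008,-0.0018,0,0,0,0,0.005]]'
python3 -m pendant '[[0,-0.0003,0,0,0,0,0.005],[0,-0.0006,0,0,0,0,0.005],[0,-0.0006,0,0,0,0,0.005]]'
python3 - <<'E'
from h import *
rel(.5286,.11,.0157,4.2)
im=ctrl.camera("wrist");cv2.imwrite("pics/w9.png",im[:,:,::-1])
crop("pics/w9.png","pics/w9a.png",240,0,320,240,2.5)
E
```

```text
time: 11.15
tcp_pos: [0.5452, 0.1233, 0.0169]
orientation: [3.139, 0.117, -0.001]
force: [-2.7, -1.9, -4.4]
opening: 0.0236
time: 11.45
tcp_pos: [0.5452, 0.1239, 0.017]
orientation: [3.139, 0.117, -0.001]
force: [-4.0, -1.9, -4.6]
opening: 0.0239
t 11.45 shift [-0.0175  0.0126  0.0013] turn [0.   0.03 0.06] tcp [0.5452 0.1239 0.017 ] F [-4.  -1.9 -4.6] Tq [-0.5   0.75  0.03] op 0.0239
```

View pics/w9a.png

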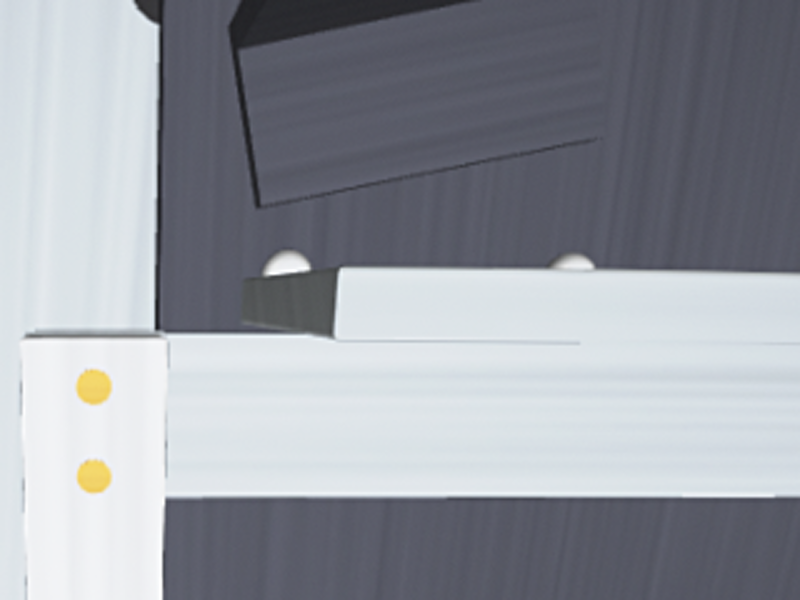

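```bash
python3 -m pendant '[[0,-0.0004,0,0,0,0,0.005],[0,-0.0008,0,0,0,0,0.005],[0,-0.0008,0,0,0,0,0.005]]'
python3 -m pendant '[[0,-0.0003,0,0,0,0,0.005],[0,-0.0006,0,0,0,0,0.005],[0,-0.0006,0,0,0,0,0.005]]'
```

```text
time: 11.8
tcp_pos: [0.5451, 0.1246, 0.017]
orientation: [3.139, 0.117, -0.001]
force: [-3.8, -2.2, -4.7]
opening: 0.0239
time: 12.1
tcp_pos: [0.5451, 0.1252, 0.017]
orientation: [3.139, 0.117, -0.001]
force: [-5.0, -1.9, -3.7]
opening: 0.0238
```

```bash
python3 -m pendant '[[0,-0.0002,0,0,0,0,0.005],[0,-0.0004,0,0,0,0,0.005],[0,-0.0004,0,0,0,0,0.005]]'
python3 -m pendant '[[0,-0.0002,0,0,0,0,0.005],[0,-0.0004,0,0,0,0,0.005],[0,-0.0004,0,0,0,0,0.005]]'
python3 -m pendant '[[0,-0.0002,0,0,0,0,0.005],[0,-0.0004,0,0,0,0,0.005],[0,-0.0004,0,0,0,0,0.005]]'
```

```text
time: 12.4
tcp_pos: [0.5451, 0.1255, 0.017]
orientation: [3.139, 0.117, -0.001]
force: [-4.4, -2.5, -4.6]
opening: 0.0235
time: 12.7
tcp_pos: [0.545, 0.1255, 0.017]
orientation: [3.139, 0.117, -0.001]
force: [-4.0, -5.7, -5.0]
opening: 0.0235
time: 13.0
tcp_pos: [0.545, 0.1256, 0.017]
orientation: [3.138, 0.117, -0.001]
force: [-5.6, -7.9, -3.4]
opening: 0.0238
```

```bash
python3 -m pendant '[[0,0.0002,0.0004,0,0,0,0.005],[0,0.0002,0.0008,0,0,0,0.005],[0,0.0002,0.001,0,0,0,0.005],[0,0.0002,0.001,0,0,0,0.005]]'
python3 -m pendant '[[0,0,0.0002,0,0,0,0.005],[0,0,0.0004,0,0,0,0.005],[0,0,0.0004,0,0,0,0.005]]'
python3 -m pendant '[[0,0,0.0002,0,0,0,0.005],[0,0,0.0004,0,0,0,0.005],[0,0,0.0004,0,0,0,0.005]]'
python3 - <<'E'
from h import *
rel(.5286,.11,.0157,4.2)
E
```

```text
time: 13.4
tcp_pos: [0.545, 0.1255, 0.0163]
orientation: [3.138, 0.116, -0.001]
force: [-6.5, -7.8, -0.3]
opening: 0.0238
time: 13.7
tcp_pos: [0.545, 0.1255, 0.0163]
orientation: [3.138, 0.116, -0.0]
force: [-7.0, -7.7, 1.8]
opening: 0.0236
time: 14.0
tcp_pos: [0.545, 0.1255, 0.0162]
orientation: [3.138, 0.117, -0.0]
force: [-9.1, -7.8, 6.3]
opening: 0.0233
t 14.0 shift [-0.0175  0.0143  0.0005] turn [0.07 0.01 0.06] tcp [0.545  0.1255 0.0162] F [-9.1 -7.8  6.3] Tq [-1.16  1.36  0.05] op 0.0233
```

```bash
python3 -m pendant '[[0,0,-0.0005,0,0,0,0.005],[0,0,-0.0005,0,0,0,0.005]]'
python3 - <<'E'
from h import *
rel(.5286,.11,.0157,4.2)
im=ctrl.camera("wrist");cv2.imwrite("pics/w10.png",im[:,:,::-1])
crop("pics/w10.png","pics/w10a.png",240,0,320,240,2.5)
E
```

```text
time: 14.2
tcp_pos: [0.545, 0.1255, 0.0162]
orientation: [3.138, 0.116, -0.001]
force: [-6.6, -7.7, 0.7]
opening: 0.0236
t 14.2 shift [-0.0175  0.0143  0.0005] turn [0.06 0.03 0.05] tcp [0.545  0.1255 0.0162] F [-6.6 -7.7  0.7] Tq [-1.15  1.16 -0.04] op 0.0236
```

View pics/w10a.png

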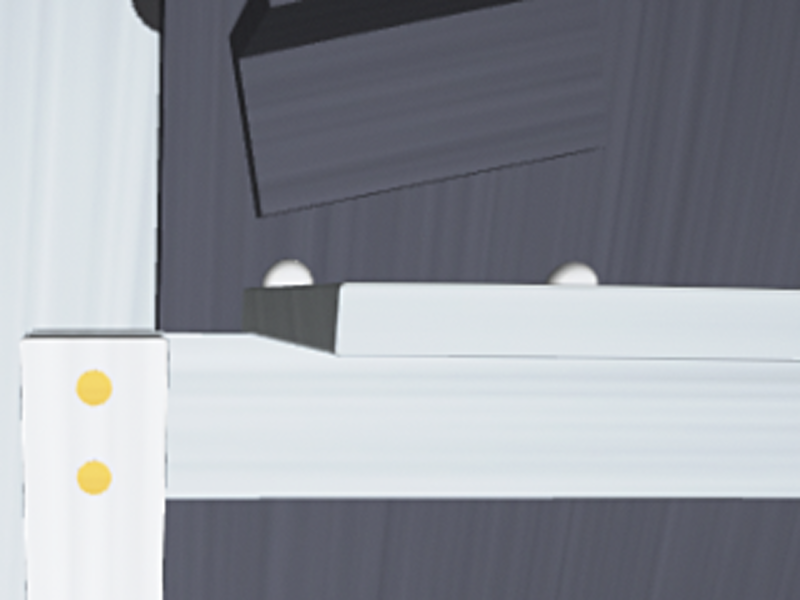

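Wrist view: the rib's near foot corner (crop 244,333) sits on the blade's outer edge, and the stock is against the plate edge. Releasing.

```bash
python3 -m pendant '[[0,0,0,0,0,0,0.026],[0,0,0,0,0,0,0.03],[0,0,0,0,0,0,0.04],[0,0,0,0,0,0,0.05],[0,0,0,0,0,0,0.05]]'
python3 - <<'E'
from h import *
rel(.5286,.11,.0157,4.2)
im=ctrl.camera("wrist");cv2.imwrite("pics/w11.png",im[:,:,::-1])
E
```

```text
time: 14.75
tcp_pos: [0.5455, 0.1264, 0.0159]
orientation: [-3.139, -0.117, -0.002]
force: [-0.6, -0.7, 0.1]
opening: 0.0492
t 14.75 shift [-0.0181  0.0151  0.0002] turn [-0.   -0.06  0.06] tcp [0.5455 0.1264 0.0159] F [-0.6 -0.7  0.1] Tq [-0.08  0.02 -0.03] op 0.0492
```

View pics/w11.png

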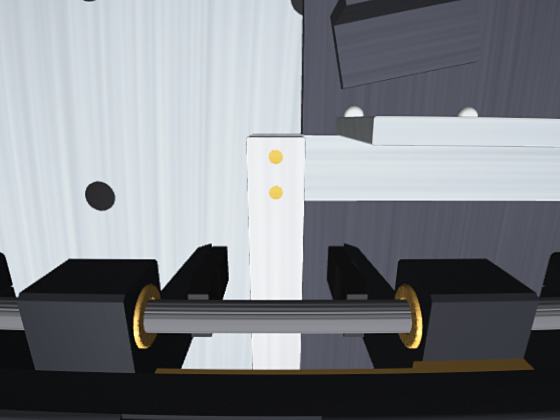

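Released; forces are near zero and fingers are clear of the stock (x 248–304, pads at 228 and 328). Lift and look.

```bash
python3 -m pendant '[[0,0,-0.01,0,0,0,0.05],[0,0,-0.035,0,0,0,0.05],[0,0,-0.07,0,0,0,0.05],[0,0,-0.1,0,0,0,0.05],[0,0,-0.13,0,0,0,0.05]]'
python3 -m pendant '[[0,0.01,-0.02,0,0,0,0.05],[0,0.03,-0.03,0,0,0,0.05],[0,0.04,-0.04,0,0,0,0.05],[0,0.04,-0.04,0,0,0,0.05],[0,0.04,-0.04,0,0,0,0.05]]'
python3 - <<'E'
from h import *
rel(.5286,.11,.0157,4.2)
im=ctrl.camera("wrist");cv2.imwrite("pics/w12.png",im[:,:,::-1])
crop("pics/w12.png","pics/w12a.png",225,50,260,190,3)
E
```

```text
time: 15.3
tcp_pos: [0.5451, 0.1263, 0.1479]
orientation: [-3.139, -0.117, -0.002]
force: [0.2, -0.0, -0.4]
opening: 0.0498
time: 15.8
tcp_pos: [0.5479, 0.0866, 0.1855]
orientation: [-3.139, -0.116, 0.001]
force: [-0.0, -0.5, 0.5]
opening: 0.0504
t 15.8 shift [-0.0174 -0.0247  0.1698] turn [-0.02  0.03  0.03] tcp [0.5479 0.0866 0.1855] F [-0.  -0.5  0.5] Tq [-0.05  0.05 -0.04] op 0.0504
```

View pics/w12.png

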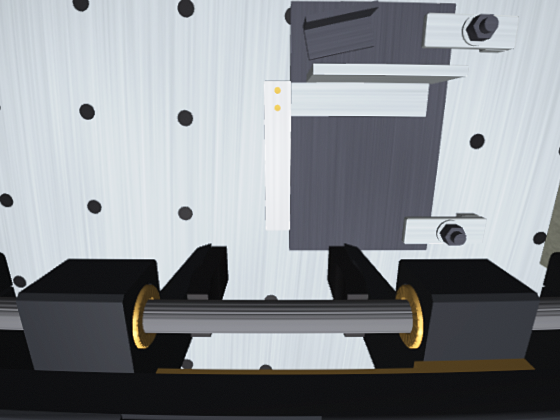

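View pics/w12a.png

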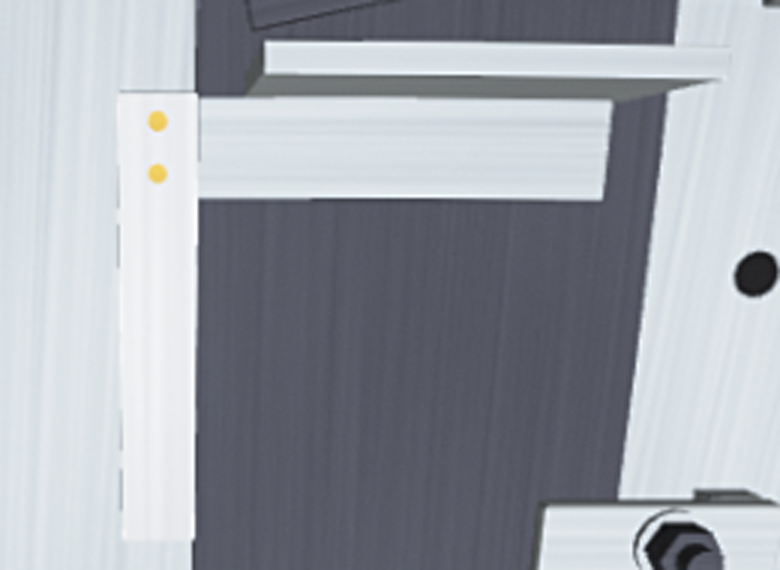

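```bash
python3 -m pendant '[[0.03,0,0.02,0,0,0,0.05],[0.06,0,0.045,0,0,0,0.05],[0.065,0,0.055,0,0,0,0.05],[0.065,0,0.055,0,0,0,0.05],[0.065,0,0.055,0,0,0,0.05]]'
python3 - <<'E'
from h import *
rel(.5286,.11,.0157,4.2)
im=ctrl.camera("wrist");cv2.imwrite("pics/w13.png",im[:,:,::-1])
crop("pics/w13.png","pics/w13a.png",60,40,260,190,3)
E
```

```text
time: 16.35
tcp_pos: [0.6123, 0.0916, 0.131]
orientation: [-3.139, -0.117, 0.001]
force: [-0.5, 0.0, -0.1]
opening: 0.0501
t 16.35 shift [-0.082  -0.0246  0.1153] turn [-0.01  0.04  0.09] tcp [0.6123 0.0916 0.131 ] F [-0.5  0.  -0.1] Tq [-0.06  0.04 -0.  ] op 0.0501
```

View pics/w13.png

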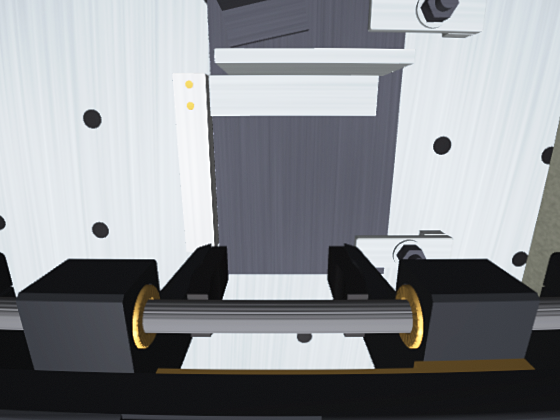

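View pics/w13a.png

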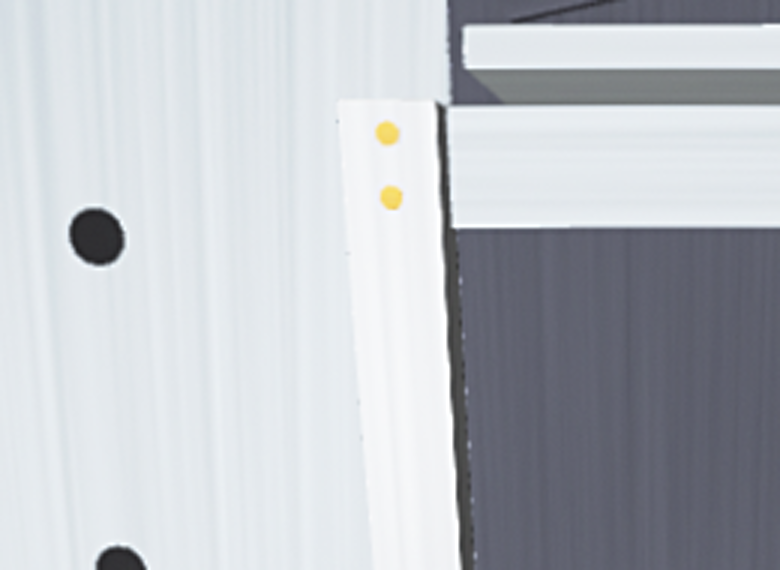

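```bash
python3 - <<'E'
from h import *
im=cv2.imread("pics/w13.png")
for y in (85,120,130,150,170,190,210,225): 
    r=im[y,:,:].mean(1); x0=203+int((y-80)/12); print(y,x0,r[x0:x0+14].astype(int))
for x in (225,260,300,340,370): print(x,im[60:85,x].mean(1).astype(int))
crop("pics/w13.png","pics/w13b.png",195,150,40,85,7)
E
```

```text
85 203 [249 254 196  72  61  83 208 236 231 230 230 230 230 230]
120 206 [255 150  70  74  76  78 103 101 101 104 104 102 106 102]
130 207 [255 139  70  73  76  78 101 101 103 103 102 105 104 103]
150 208 [255 104  66  77  77  78 108 101 105 104 102 104 106 102]
170 210 [ 92  66  77  77  92 161 109 103 103 102 103 105 104 102]
190 212 [ 68  75  76  78 101 104 106 102 100 104 106 104 102 105]
210 213 [ 74  72  76  81 109 108 105 102 101 101 104 104 102 103]
225 215 [ 72  74  94 160 110 102  99  99 103 105 103 103 102 102]
225 [232 236 238 136 125 129 132 129 127 129 126 119 105  93  95 194 241 236
 235 236 237 237 236 233 231]
260 [234 237 223 132 126 129 130 129 127 127 126 129 127 121 119 212 239 235
 235 236 237 236 234 232 229]
300 [234 237 219 131 125 128 128 126 125 125 124 127 126 121 123 212 238 235
 234 235 235 233 232 230 227]
340 [233 236 230 132 124 128 128 124 123 124 124 126 125 120 124 191 237 234
 233 234 234 232 230 227 225]
370 [233 235 227 153 124 124 126 123 123 125 122 124 126 120 127 179 237 234
 233 233 233 232 229 228 224]
```

View pics/w13b.png

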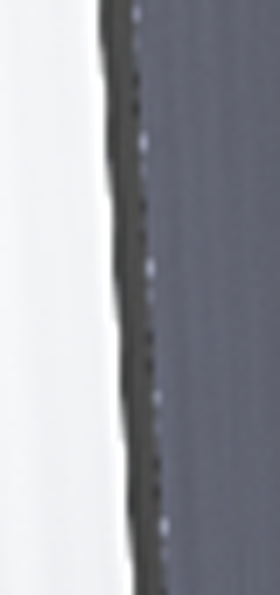

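Stock and blade sit tight: only a sub-pixel hairline along the plate edge (crop x≈135–165), even along its length, and no plate visible between blade and rib foot. I'll back off and take a last overall look.

```bash
python3 -m pendant '[[0,0,-0.03,0,0,0,0.05],[-0.03,0.02,-0.07,0,0,0,0.05],[-0.07,0.06,-0.11,0,0,0,0.05],[-0.11,0.1,-0.13,0,0,0,0.05],[-0.15,0.14,-0.13,0,0,0,0.05]]'
python3 -m pendant '[[-0.04,0.04,0,0,0,0,0.05],[-0.06,0.08,0,0,0,0,0.05],[-0.08,0.12,0,0,0,0,0.05],[-0.08,0.12,0,0,0,0,0.05],[-0.08,0.12,0,0,0,0,0.05]]'
python3 - <<'E'
from h import *
im=ctrl.camera("top");cv2.imwrite("pics/t14.png",im[:,:,::-1])
im=ctrl.camera("scene");cv2.imwrite("pics/s14.png",im[:,:,::-1])
crop("pics/t14.png","pics/t14a.png",170,110,130,110,5)
E
```

```text
time: 16.9
tcp_pos: [0.4964, -0.0324, 0.2584]
orientation: [3.137, 0.119, 0.009]
force: [0.5, -0.9, 0.0]
opening: 0.0501
time: 17.4
tcp_pos: [0.4262, -0.1575, 0.256]
orientation: [3.139, 0.113, 0.002]
force: [0.2, 0.5, 0.3]
opening: 0.05
```

View pics/t14.png

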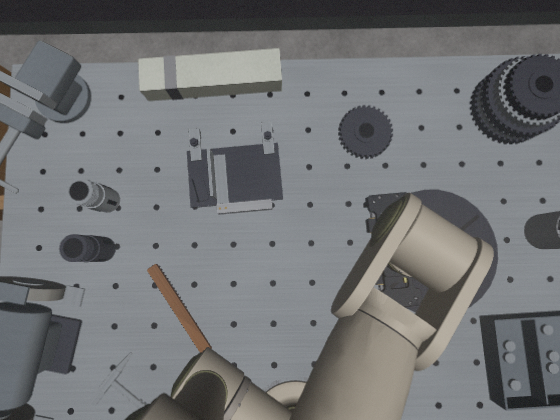

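View pics/t14a.png

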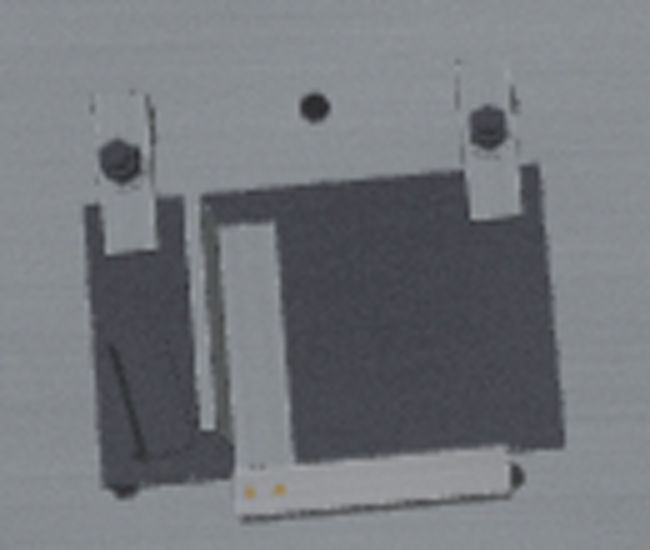

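View pics/s14.png

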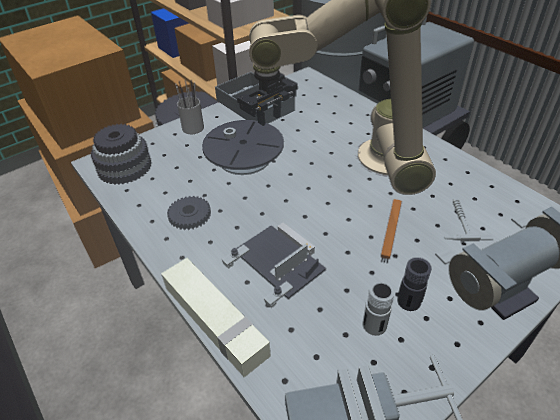

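The square is laid up, the collar is still on the disc (scene 230,130), and everything else is unmoved.

```bash
python3 -c "
from cell import ctrl
print(ctrl.close_job())"
```

```text
the job is handed in; nothing more can be done
None
```

The try square is laid up for the check. I lifted it off the turntable by its stock, brought it up to the plate edge, then to the rib, by small steps until the wrist felt light contact (about 5–9 N). Then I set it down on the table, let go and backed the arm clear. The job was handed in at about 17.5 s on the robot's clock, well under the 59 s limit.

**Flush and snug:** After release, the wrist pictures showed the stock along the plate's near edge with only an even hairline of less than a pixel. No plate showed between the blade and the foot of the rib. The plate edge, rib and blade directions agreed within about 0.1° just before contact. I did not measure the angles again after letting go.

**Other things:** The last overall pictures showed the collar still on the disc and the offcut, tubes, gear and brush where they were.

**Disagreements:** The top and wrist cameras differed by about 3 mm on where the square lay at pickup, so I centred the grip using the wrist view. One single-picture fit of the held square's angle was poor, off by about 2°, and I did not use it.

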